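# Roll the lens barrel port-up and slide its tray into the measuring enclosure

## Robot

A 7-joint arm with a two-finger parallel gripper is mounted at the origin on the work surface. World frame = base frame: x ahead of the robot, y to its left, z up, the work surface at z = 0. Lengths are in m, angles in rad, forces in N, time in s.
With the tool pointing down it reaches from about 0.4 to 0.85 m from the base axis. Payload 10.4 kg.
Tool frame: the origin (TCP) lies at the very end of the fingers, on their centre line; the grasp point (between the pads) lies 19 mm behind it (r.pinch_z is the distance from the TCP to the grasp point, in m); z points along the fingers, y is the line along which they close (so a half turn about z gives the same grasp; the last joint's range is limited). The gripper opens to 87 mm and grips with 3 to 60 N. Pads are 19 mm wide; open, the fingers measure 117 mm over their backs; the gripper's body (75 mm by 190 mm) begins 51 mm behind the grasp point.
Start: joints at [1.258, 0.332, -0.065, 1.46, 0.022, 1.35, -0.088], TCP at [0.179, -0.599, 0.223] pointing down, gripper open.
Joint ranges: [-2.6, 2.6], [-0.5, 2.12], [-1.47, 1.34], [0.16, 2.42], [-1.27, 4.41], [0.06, 2.06], [-2.6, 2.6]. Speed limits (rad/s): [2.22, 2.22, 2.79, 2.79, 3.14, 3.14, 3.14].

## Interface

Orientations are given as a unit quaternion [x, y, z, w].
In Python, from bench import r, camera gives the robot as it stands. The module is installed in compiled form; this text tells all that it offers.
- The arm moves only by the shell command python3 -m pendant 'ROWS' [FORCE]. ROWS is JSON, a list of rows, each an object with "dp": the shift along the tool's x, y, z as a fraction of full scale, a list of three; "rotation": the turn, a rotation vector about the tool's x, y, z as a fraction of full scale, a list of three; "jaw": the opening, from 0 (shut) to 1 (fully open). A call has 1 to 8 rows; each row is the pose to reach, as a shift and turn from the pose commanded when the call began, along the tool's axes at that moment, turning the shorter way round; what a row does not reach only later rows make up. Full scale, the value 1, is 0.15 m for a shift and 2 pi rad for a turn. A row lasts 1/8 s, in which the tool goes at most 62.5 mm and 10.7 degrees, less where a joint would pass 70% of its speed; a pose out of reach is approached as far as the arm can. A call with a number of a shift or a turn outside -1 to 1 is refused whole. A call with a gripper value outside its range is refused whole. The fingers move at their own pace and stop on an object; FORCE is the grip in N (left out, the last holds). Time passes only in rows, so rows that repeat a pose let the fingers close. It gives the time, the measured TCP pose, the force, the opening and the grip force at its end, in the units of the state.
- r.read_state(): the state, without advancing time (a new reading comes with each control period).
- camera(name): name is "scene" or "top" or "wrist"; returns a dict with "image" (420x560x3 uint8, red, green, blue), "z_map" (420x560 float32, m along the optical axis (not along the pixel's ray), 0 where there is no reading), "mtx" (3x3 intrinsics, pixels), "T" (4x4, takes a point from camera to world coordinates). Camera axes: x right, y down, z forward; pixel columns grow to the right and rows downward; lengths in m; the calibration is good to about 2 mm. A picture is of the moment at which its call begins.
- r.close_job(): hands the job in; it is judged then, once.
The state is a dict: "time": time; "joint_positions": joint angles; "joint_vel": joint speeds; "joint_torque": joint torques, N m; "ee_pos": TCP position; "eef_rot": TCP orientation; "ft_force": force on the tool from outside, world axes, zero at the start; "torque": the same for the moment, N m; "width": finger opening in m; "grip_force": force on a finger pad.
Only numpy, scipy, OpenCV 4.12 (cv2) and the standard library are available. Lean on these libraries where they do the work, as an engineer would, in place of code of your own. Each camera call takes 0.05 s, during which the arm holds its last target. There are 200 camera calls.

## Task

The lens barrel lies on the tray, half under the front panel of the clear measuring enclosure, with its side port leaning over. Roll the barrel along the tray, without lifting it and pressing only lightly (it holds glass: stay under about 25 N), until it rests on the flat that brings its port nearest to straight up, and let it settle there; only then push the tray, barrel and all, in until it is fully home against the back stops. Leave the other things on the bench where they are.

Things in the scene. Friction and masses are not known exactly. Their poses are not given: they have to be found in the camera images.
- enclosure: Fixed rigid enclosure of clear panes in an aluminium frame, 224 wide, 180 deep, 245 tall. Origin on the table under the middle of the front panel's front face; x points into the enclosure, y left seen from the robot, z up. The front panel (x 0 to 10) hangs from z 240 down to z 140, leaving an opening 140 high between corner posts (inner faces y +-104, x 0 to 16).
- home (a point): Point of the enclosure, on the table 105 behind its front face, where the tray's origin lies when the tray is home against the two back stops. Two fixed guide rails, 18 high, inner faces at y +-88.5, from 48 before the front face to 167 behind it, keep the tray straight (3.5 play each side). Low stops 5 high, 38 before the front face, keep the tray from being pulled out.
- tray: Loose aluminium tray, 124 (x) by 170 (y), about 0.45 kg, on the table between the rails. Origin under the middle of its floor, axes as the enclosure's. Floor 6 thick; side rims 15 above the table, inner faces y +-80; front and back rims 10 above the table. It starts 69 to 77 short of home. A flat tongue 30 wide runs out towards the robot and carries the push plate.
- push (a point): Middle of the near face (towards the robot) of the tray's upright black push plate, 21 above the table, 92 before the tray's origin. Plate 12 thick (x), 50 wide (y), 42 high, rigid with the tray. Axes as the tray's. The loaded tray slides with about 4 to 9 N.
- barrel: Dark metal lens barrel lying on the tray, 90 long, about 0.54 kg, its x axis along the barrel and roughly the tray's x. Origin mid-axis. The outer 25 at each end is a ring with 16 flats, 64 across flats; the middle is 52 to 56 across. It rests on a flat, axis 38 above the table, and rolls flat by flat (22.5 degrees, 13 mm each); let go between two flats, it drops onto the nearer.
- near_end (a point): Middle of the barrel's end face on the robot's side. At the start it is 13 to 27 before the enclosure's front face, and 16 to 30 right (-y) of the tray's middle line, so a tool held upright meets the front panel. The flats grip a fingertip: one pressed on the ring with about 5 N and drawn sideways rolls the barrel.
- port (a point): Middle of the face of the barrel's side port, a black stub 18 across at mid-barrel, its face 46 from the barrel's axis. z points out along the stub, x along the barrel. Barrel and port turn together. At the start it leans 50 to 105 degrees from up, to the right (-y of the enclosure): rolling to the left (+y) brings it up. The best flat leaves it at most 11.25 degrees off.
- lens_cap: Bystander: white disc 44 in diameter, 11 high, on the table. Origin under its middle.
- fork: Bystander: aluminium clamping fork 70 long, 30 wide, 15 high, on the table. Origin under its middle.
- driver: Bystander: screwdriver 150 long lying on the table. Origin near its middle.
- spare_barrel: Bystander: short dark barrel without a port, 50 in diameter, 70 high, standing on end beside the enclosure. Origin under its middle.
- mirror_box: Bystander: small cardboard box 60 x 60 x 35. Origin under its middle.
- jar: Bystander: small glass jar 44 in diameter, 60 high. Origin under its middle.
- mirror_mount: Bystander: mirror on a post with a 60 x 60 foot, 153 high. Origin under its foot.
There are look-alikes about, which are no part of the job. What is shaped like the tray but turquoise is not meant.

How it is judged:
On the way, in this order (a step that is already met when the one before it is completed fails the run):
1. the barrel rests on the tray with its port up (within 16 degrees), the tray still out (at least 25 mm short of home) (angle between port's own z axis and vertical below 0.28 rad and angular speed of barrel below 0.3 rad/s and x of tray in the frame of enclosure below 0.08 m), for 0.3 s.
2. the tray is home with the barrel still port-up (x of tray in the frame of enclosure above 0.101 m and angle between port's own z axis and vertical below 0.28 rad), for 0.2 s.
At the end, for the whole second after the job is handed in: The tray lies flat on the table with its origin within 4 mm of home (fully against the back stops), the barrel lies at rest on the tray floor, within 25 mm lengthwise of the tray's middle, and its port points up within 16 degrees (0.28 rad) (all of step 2 and height (world z) of tray below 0.005 m and z of barrel in the frame of tray between 0.034 and 0.042 m and x of barrel in the frame of tray between -0.025 and 0.025 m and linear speed of each of barrel, tray below 0.02 m/s); the robot touches nothing.
It fails at once if the barrel is lifted: its axis rises more than 12 mm above its resting height (height (world z) of barrel above 0.05 m).
It fails at once if a bystander is moved more than 20 mm (distance of any of lens_cap, fork, driver, spare_barrel, mirror_box, jar, mirror_mount from where it was at the start of the episode above 0.02 m).
It fails at once if the fingers press on the barrel with over 40 N (contact force between the fingers and barrel above 40 N).
It also fails if it takes over 67 s, if anything falls off the work surface, if the arm or the gripper's body presses on something with over 40 N, if the wrist force passes 120 N, or if a joint passes its speed limit or range.

## Working session

There is one attempt and no reset: what is moved stays moved. The work goes in short steps, Python scripts to look and compute and a shell command to move; the robot and the scene stay as the last step left them, time stands still between calls to the robot, and variables do not carry over. Pictures are saved under pics/ and viewed, at most 10 in all, crops included, and the job is handed in when it is done.

```bash
mkdir -p pics
python3 - <<'E'
from bench import r,camera
import cv2,numpy as np
for n in("scene","top"):
    c=camera(n);cv2.imwrite(f"pics/{n}0.png",c["image"][:,:,::-1]);np.savez(f"{n}0.npz",**c)
    print(n,c["mtx"].round(1).tolist(),c["T"].round(3).tolist())
s=r.read_state();print(s["time"],s["ee_pos"],s["eef_rot"],s["ft_force"],s["width"])
E
```

```text
scene [[538.4, 0.0, 277.8], [0.0, 538.4, 214.9], [0.0, 0.0, 1.0]] [[0.871, 0.467, -0.152, 0.708], [0.491, -0.822, 0.289, -0.307], [0.01, -0.327, -0.945, 1.117], [0.0, 0.0, 0.0, 1.0]]
top [[405.4, 0.0, 284.1], [0.0, 405.4, 210.0], [0.0, 0.0, 1.0]] [[0.009, -0.997, 0.082, 0.458], [-1.0, -0.009, 0.007, 0.01], [-0.007, -0.082, -0.997, 0.901], [0.0, 0.0, 0.0, 1.0]]
0.1 [ 0.17850023 -0.59859021  0.22184229] [ 9.89516918e-01  1.44415550e-01 -1.31927633e-04 -6.32912108e-04] [-0.26067016 -0.02587692 -0.27405609] 0.0867881958657463
```

View pics/scene0.png

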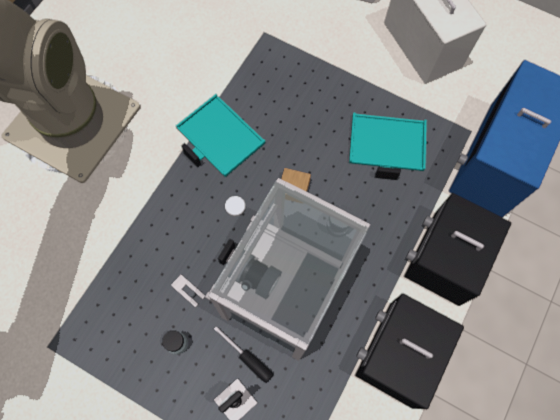

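View pics/top0.png

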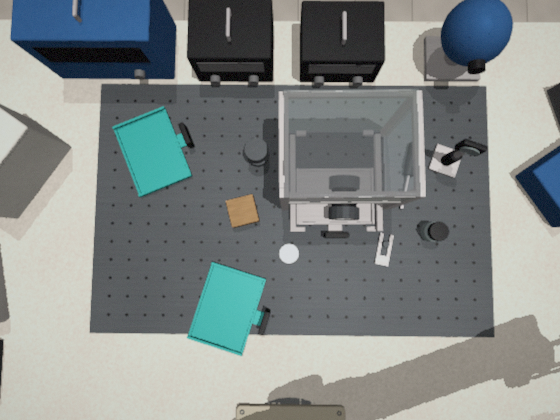

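The aluminium tray, with its black push plate at top (336,235), sits in the clear enclosure. The barrel's near end is at about (344,212). The two turquoise trays at (153,152) and (228,308) are the look-alikes. I'll confirm this in an enlarged crop and measure.

```bash
cat > h.py <<'E'
import numpy as np,cv2
def ray(c,u,v):
    K=c["mtx"];T=c["T"];d=T[:3,:3]@np.array([(u-K[0,2])/K[0,0],(v-K[1,2])/K[1,1],1.]);return T[:3,3],d
def plane(c,u,v,z):
    o,d=ray(c,u,v);return o+d*(z-o[2])/d[2]
def cloud(c):
    K=c["mtx"];T=c["T"];Z=c["z_map"];v,u=np.indices(Z.shape)
    P=np.stack([(u-K[0,2])/K[0,0]*Z,(v-K[1,2])/K[1,1]*Z,Z],-1)@T[:3,:3].T+T[:3,3];P[Z==0]=np.nan;return P
E
python3 - <<'E'
import numpy as np,cv2
from h import *
t=dict(np.load("top0.npz"));s=dict(np.load("scene0.npz"))
a=cv2.resize(t["image"][85:245,270:430],(560,560),interpolation=cv2.INTER_CUBIC)
cv2.imwrite("pics/crop0.png",a[:,:,::-1])
P=cloud(t)
np.set_printoptions(precision=3,suppress=True,linewidth=200)
for v in range(176,242,4): print(v,[tuple(P[v,u].round(3).tolist()) for u in (296,312,336,344,352,370,378)])
E
```

```text
176 [(0.568, -0.004, 0.243), (0.567, -0.03, 0.246), (0.568, -0.069, 0.244), (0.568, -0.082, 0.245), (0.568, -0.095, 0.244), (0.568, -0.125, 0.245), (0.568, -0.137, 0.247)]
180 [(0.56, -0.004, 0.247), (0.561, -0.03, 0.243), (0.561, -0.069, 0.245), (0.561, -0.082, 0.245), (0.561, -0.095, 0.245), (0.562, -0.124, 0.246), (0.562, -0.138, 0.245)]
184 [(0.554, -0.004, 0.245), (nan, nan, nan), (0.554, -0.069, 0.246), (0.555, -0.082, 0.245), (0.555, -0.095, 0.244), (0.555, -0.125, 0.245), (0.555, -0.138, 0.244)]
188 [(0.547, -0.004, 0.245), (0.548, -0.03, 0.245), (0.548, -0.069, 0.243), (0.548, -0.082, 0.244), (0.548, -0.095, 0.248), (0.549, -0.125, 0.243), (0.549, -0.138, 0.244)]
192 [(0.541, -0.004, 0.243), (0.541, -0.03, 0.245), (0.542, -0.069, 0.244), (0.541, -0.082, 0.246), (0.542, -0.095, 0.245), (0.542, -0.124, 0.245), (0.542, -0.138, 0.244)]
196 [(0.534, -0.004, 0.246), (0.535, -0.03, 0.244), (0.535, -0.069, 0.243), (0.535, -0.082, 0.243), (0.535, -0.095, 0.247), (0.536, -0.125, 0.243), (0.535, -0.137, 0.246)]
200 [(0.532, -0.005, 0.209), (0.532, -0.032, 0.207), (0.533, -0.074, 0.204)
[... 1102 characters left out ...]
, -0.187, 0.021)]
228 [(0.491, -0.01, 0.005), (0.492, -0.045, 0.004), (0.492, -0.098, 0.007), (0.492, -0.116, 0.001), (0.493, -0.134, -0.002), (0.493, -0.173, 0.003), (0.492, -0.187, 0.019)]
232 [(0.483, -0.01, 0.001), (0.483, -0.045, 0.0), (0.483, -0.098, 0.009), (0.484, -0.116, 0.001), (0.484, -0.134, -0.0), (0.484, -0.173, 0.003), (0.484, -0.192, -0.0)]
236 [(0.474, -0.01, 0.0), (0.474, -0.045, 0.001), (0.474, -0.094, 0.04), (0.474, -0.11, 0.045), (0.475, -0.134, 0.0), (0.475, -0.174, 0.002), (0.476, -0.192, -0.002)]
240 [(0.465, -0.01, -0.001), (0.465, -0.045, 0.001), (0.466, -0.099, -0.001), (0.466, -0.116, 0.001), (0.466, -0.134, 0.001), (0.467, -0.174, -0.003), (0.467, -0.191, 0.001)]
```

View pics/crop0.png

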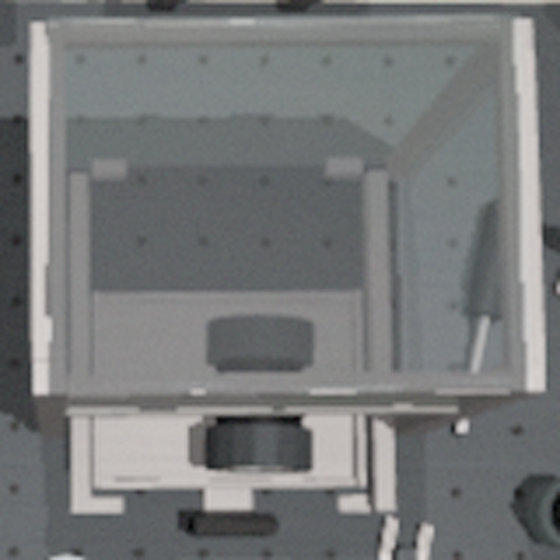

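The crop shows the aluminium tray between its rails, with stops at the far end at (110,168) and (345,168), the push plate at (230,523) and the dark barrel with its near ring at (258,443). This is the right tray and barrel; the turquoise ones aren't. The port is hidden behind the frame strip here, so I'll use the scene view.

Run:
```python
import numpy as np,cv2
from h import *
t=dict(np.load("top0.npz"));s=dict(np.load("scene0.npz"))
a=cv2.resize(s["image"][175:355,195:375],(720,600)[:1]*2,interpolation=cv2.INTER_CUBIC)[:600]
a=cv2.convertScaleAbs(a,alpha=1.6)
cv2.imwrite("pics/crop1.png",a[:,:,::-1])
P=cloud(t);np.set_printoptions(precision=3,suppress=True,linewidth=200)
for v in (208,212,216): 
  print(v,"y/z",[(u,P[v,u,1].round(3),P[v,u,2].round(3)) for u in range(324,366)])
print([(u,P[236,u].round(3).tolist()) for u in range(320,354,1)])
print([(u,P[218,u].round(3).tolist()) for u in list(range(288,304))+list(range(370,386))])
Q=cloud(s);
for v in range(240,300,6): print(v,[tuple(Q[v,u].round(3).tolist()) for u in range(215,285,8)])
```

```text
208 y/z [(324, np.float64(-0.071), np.float64(0.007)), (325, np.float64(-0.074), np.float64(0.005)), (326, np.float64(-0.076), np.float64(0.006)), (327, np.float64(-0.078), np.float64(0.007)), (328, np.float64(-0.08), np.float64(0.008)), (329, np.float64(-0.079), np.float64(0.043)), (330, np.float64(-0.08), np.float64(0.05)), (331, np.float64(-0.082), np.float64(0.053)), (332, np.float64(-0.083), np.float64(0.058)), (333, np.float64(-0.085), np.float64(0.059)), (334, np.float64(-0.087), np.float64(0.061)), (335, np.float64(-0.089), np.float64(0.061)), (336, np.float64(-0.091), np.float64(0.061)), (337, np.float64(-0.093), np.float64(0.066)), (338, np.float64(-0.095), np.float64(0.068)), (339, np.float64(-0.097), np.float64(0.067)), (340, np.float64(-0.099), np.float64(0.068)), (341, np.float64(-0.101), np.float64(0.068)), (342, np.float64(-0.103), np.float64(0.069)), (343, np.float64(-0.105), np.float64(0.07)), (344, np.float64(-0.107), np.float64(0.07)), (345, np.float64(-0.109), np.float64(0.068)), (346, np.float64(-0.111), np.float64(0.07)), (347, np.float64(-0.113), np.float64(0.
[... 8215 characters left out ...]
11, -0.138, 0.247), (0.622, -0.131, 0.243)]
282 [(0.536, -0.192, 0.246), (0.547, -0.186, 0.245), (0.559, -0.18, 0.247), (0.569, -0.172, 0.243), (0.581, -0.166, 0.244), (0.593, -0.16, 0.245), (0.604, -0.153, 0.245), (0.616, -0.147, 0.244), (0.627, -0.14, 0.242)]
288 [(0.541, -0.201, 0.245), (0.552, -0.194, 0.246), (0.563, -0.188, 0.243), (0.575, -0.181, 0.244), (0.586, -0.175, 0.245), (0.598, -0.169, 0.246), (0.609, -0.162, 0.245), (0.62, -0.155, 0.244), (0.632, -0.149, 0.246)]
294 [(0.545, -0.209, 0.241), (0.557, -0.203, 0.245), (0.569, -0.196, 0.245), (0.58, -0.19, 0.247), (0.591, -0.183, 0.242), (0.602, -0.177, 0.243), (0.614, -0.171, 0.247), (0.625, -0.164, 0.245), (0.637, -0.157, 0.243)]
```

View pics/crop1.png

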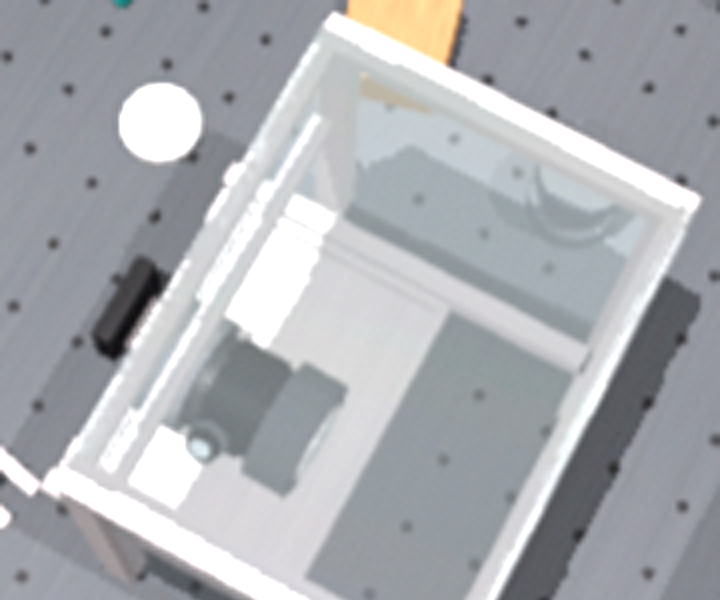

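The crop shows the port stub leaning right, with its light face at crop (203,447), which is scene pixel (245.8,286.8). I'll cast its ray onto the mid-barrel plane.

Run:
```python
import numpy as np,cv2
from h import *
t=dict(np.load("top0.npz"));s=dict(np.load("scene0.npz"))
P=cloud(t)
print("nearface",[(v,P[v,346].round(3).tolist()) for v in range(216,222)])
print("plate",[(v,P[v,336].round(3).tolist()) for v in range(230,242)])
o,d=ray(s,245.8,286.8)
for x in (.553,.557,.561):
    p=o+d*(x-o[0])/d[0]; e=p[1:]-np.array([-.1105,.038]); print(x,p.round(4),"r",np.hypot(*e).round(4),"deg",np.degrees(np.arctan2(-e[0],e[1])).round(1))
# enclosure yaw: left rail outer edge
for u in (330,345): pass
fl=plane(t,270+75/3.5,85+505/3.5,.018);fr=plane(t,270+72/3.5,85+190/3.5,.018);print("rail",fl,fr)
print("top edge y: ", plane(t,270+95/3.5,85+395/3.5,.245),plane(t,270+520/3.5,85+395/3.5,.245))
```

```text
nearface [(216, [0.514, -0.111, 0.071]), (217, [0.512, -0.111, 0.07]), (218, [0.51, -0.111, 0.069]), (219, [0.509, -0.112, 0.059]), (220, [0.508, -0.114, 0.045]), (221, [0.508, -0.12, 0.006])]
plate [(230, [0.488, -0.098, 0.007]), (231, [0.486, -0.098, 0.005]), (232, [0.483, -0.098, 0.009]), (233, [0.48, -0.094, 0.041]), (234, [0.478, -0.094, 0.042]), (235, [0.476, -0.094, 0.042]), (236, [0.474, -0.094, 0.04]), (237, [0.472, -0.093, 0.046]), (238, [0.47, -0.098, 0.004]), (239, [0.468, -0.098, 0.001]), (240, [0.466, -0.099, -0.001]), (241, [0.464, -0.098, 0.001])]
0.553 [ 0.553  -0.1416  0.031 ] r 0.0319 deg 102.6
0.557 [ 0.557  -0.1459  0.059 ] r 0.0412 deg 59.3
0.561 [ 0.561  -0.1501  0.0869] r 0.063 deg 39.0
rail [4.88018629e-01 4.08925167e-04 1.80000000e-02] [0.68734277 0.00385218 0.018     ]
top edge y:  [ 0.53135356 -0.00597048  0.245     ] [ 0.53302392 -0.20302331  0.245     ]
```

Port leans about 55° right, so two flats to the left are needed (leaving about 7–10°). Next is a helper that converts a target pose into row units.

```bash
cat > g.py <<'E'
import sys,numpy as np
from scipy.spatial.transform import Rotation as R
from bench import r
def go(p,tilt,yaw=0.):
    s=r.read_state();T=R.from_quat(s["eef_rot"])
    c,n=np.cos(np.radians(tilt)),np.sin(np.radians(tilt))
    G=R.from_euler('z',yaw,degrees=True)*R.from_matrix(np.array([[c,0,n],[0,-1,0],[n,0,-c]]))
    print("dp",(T.inv().apply(np.array(p)-s["ee_pos"])/.15).round(3),"rot",((T.inv()*G).as_rotvec()/2/np.pi).round(4),"t",s["time"],s["ee_pos"].round(4),s["ft_force"].round(2))
if __name__=="__main__":
    a=[float(x) for x in sys.argv[1:]];go(a[:3],*a[3:])
E
python3 g.py .40 -.125 .22 0; python3 g.py .3 -.36 .22 0
```

```text
dp [ 2.317 -2.604  0.015] rot [-0.0002  0.      0.0461] t 0.1 [ 0.1785 -0.5986  0.2218] [-0.26 -0.03 -0.27]
dp [ 1.231 -1.293  0.014] rot [-0.0002  0.      0.0461] t 0.1 [ 0.1785 -0.5986  0.2218] [-0.26 -0.03 -0.27]
```

```bash
python3 -m pendant '[{"dp":[0.2,-0.25,0],"rotation":[0,0,0.02],"jaw":0},{"dp":[0.5,-0.55,0],"rotation":[0,0,0.046],"jaw":0},{"dp":[0.75,-0.85,0],"rotation":[0,0,0.046],"jaw":0},{"dp":[0.95,-1,0],"rotation":[0,0,0.046],"jaw":0}]' 10
python3 g.py .40 -.125 .22 0
```

```text
time: 0.6
ee_pos: [0.2732, -0.4119, 0.2225]
eef_rot: [1.0, 0.001, -0.0, -0.0]
ft_force: [-0.5, -0.9, 0.5]
width: 0.0548
grip_force: 0.0
dp [ 0.85  -1.91   0.017] rot [-0.      0.      0.0004] t 0.6 [ 0.2732 -0.4119  0.2225] [-0.49 -0.88  0.55]
```

```bash
python3 -m pendant '[{"dp":[0.2,-0.3,0],"rotation":[0,0,0],"jaw":0},{"dp":[0.4,-0.6,0],"rotation":[0,0,0],"jaw":0},{"dp":[0.6,-0.9,0],"rotation":[0,0,0],"jaw":0},{"dp":[0.6,-1,0],"rotation":[0,0,0],"jaw":0}]'
python3 -m pendant '[{"dp":[0.2,-0.3,0],"rotation":[0,0,0],"jaw":0},{"dp":[0.25,-0.6,0],"rotation":[0,0,0],"jaw":0},{"dp":[0.25,-0.9,0],"rotation":[0,0,0],"jaw":0}]'
python3 g.py .45 -.125 .18 45
```

```text
time: 1.1
ee_pos: [0.3639, -0.2613, 0.2224]
eef_rot: [1.0, 0.003, 0.0, -0.0]
ft_force: [0.6, -0.7, 0.2]
width: 0.015
grip_force: 0.0
time: 1.48
ee_pos: [0.3995, -0.1284, 0.2223]
eef_rot: [1.0, 0.0, -0.0, -0.0]
ft_force: [0.7, -0.1, -0.1]
width: 0.0005
grip_force: 0.0
dp [ 0.337 -0.022  0.282] rot [-1.000e-04  1.251e-01  0.000e+00] t 1.475 [ 0.3995 -0.1284  0.2223] [ 0.68 -0.15 -0.07]
```

```bash
python3 -m pendant '[{"dp":[0,0,0],"rotation":[0,0.029,0],"jaw":0},{"dp":[0.1,0,0],"rotation":[0,0.058,0],"jaw":0},{"dp":[0.2,0,0.1],"rotation":[0,0.087,0],"jaw":0},{"dp":[0.3,0,0.2],"rotation":[0,0.115,0],"jaw":0},{"dp":[0.34,-0.02,0.28],"rotation":[0,0.125,0],"jaw":0},{"dp":[0.34,-0.02,0.28],"rotation":[0,0.125,0],"jaw":0},{"dp":[0.34,-0.02,0.28],"rotation":[0,0.125,0],"jaw":0}]'
python3 g.py .524 -.123 .095 45
python3 - <<'E'
from bench import camera
import cv2
c=camera("wrist");cv2.imwrite("pics/w1.png",c["image"][:,:,::-1])
E
```

```text
time: 2.35
ee_pos: [0.4658, -0.1376, 0.1902]
eef_rot: [0.928, 0.003, 0.373, -0.003]
ft_force: [25.9, 8.6, 28.5]
width: 0.0007
grip_force: 0.0
dp [-0.16  -0.093  0.727] rot [-0.0011  0.0032  0.0006] t 2.35 [ 0.4658 -0.1376  0.1902] [25.92  8.62 28.47]
```

View pics/w1.png

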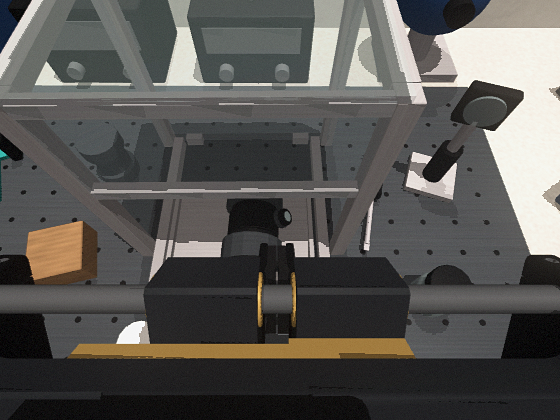

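The wrist view shows the barrel at (250,230) with its port face at (285,215). The force of about 38 N is odd, so I'll check whether it comes from motion.

Run:
```python
from bench import r,camera
for i in range(4):
    s=r.read_state();print(s["time"],s["ee_pos"].round(4),s["ft_force"].round(1),s["joint_positions"].round(3),s["joint_vel"].round(3),s["joint_torque"].round(1))
    if i<3: camera("top")
```

```text
2.4 [ 0.464  -0.14    0.1884] [-1.4 -1.4 -1.6] [ 1.438 -0.5   -0.827  2.416 -1.262  0.767 -0.161] [-0.134  0.006  0.115  0.    -0.007 -0.005 -0.225] [ -3.8  -0.3   9.5 -37.8  -8.7  -0.   -1.8]
2.45 [ 0.465 -0.139  0.19 ] [ 0.3 -0.4  0.5] [ 1.431 -0.499 -0.822  2.416 -1.264  0.767 -0.171] [-0.113  0.004  0.075 -0.004 -0.065  0.004 -0.135] [  3.    1.6   8.5 -35.8  -2.   -0.6   2.1]
2.5 [ 0.466  -0.1379  0.1911] [0.2 0.1 1. ] [ 1.427 -0.499 -0.819  2.416 -1.267  0.767 -0.175] [-0.08   0.001  0.044 -0.004 -0.029  0.002 -0.045] [  2.7   1.6   9.2 -35.4  -2.   -0.6   1. ]
2.55 [ 0.4665 -0.1369  0.1917] [ 0.   0.5 -0. ] [ 1.423 -0.499 -0.817  2.416 -1.268  0.767 -0.176] [-0.053  0.003  0.021 -0.002 -0.008  0.001 -0.005] [  2.1   1.6   9.6 -35.5  -2.4  -0.6   0.3]
```

Joints 2, 4 and 5 are at their limits: 45° of tilt this close in folds the arm too far. I'll drop to about 30° tilt, which still clears the panel.

```bash
python3 g.py .48 -.125 .17 30
python3 - <<'E'
from bench import r,camera
import numpy as np
from scipy.spatial.transform import Rotation as R
c=camera("wrist");s=r.read_state();T=R.from_quat(s["eef_rot"])
print("cam in tool",T.inv().apply(c["T"][:3,3]-s["ee_pos"]).round(3))
E
```

```text
dp [-0.036 -0.078  0.167] rot [-0.0015 -0.0389 -0.0005] t 2.55 [ 0.4665 -0.1369  0.1917] [ 0.04  0.45 -0.  ]
cam in tool [ 0.079  0.002 -0.163]
```

```bash
python3 -m pendant '[{"dp":[0.03,0,0.05],"rotation":[0,-0.02,0],"jaw":0},{"dp":[0.06,0,0.1],"rotation":[0,-0.042,0],"jaw":0},{"dp":[0.09,0,0.19],"rotation":[0,-0.042,0],"jaw":0},{"dp":[0.09,0,0.19],"rotation":[0,-0.042,0],"jaw":0},{"dp":[0.09,0,0.19],"rotation":[0,-0.042,0],"jaw":0}]'
python3 -c "
from bench import r;print(r.read_state()['joint_positions'].round(2))"
python3 g.py .524 -.123 .095 30
```

```text
time: 3.22
ee_pos: [0.4956, -0.1354, 0.1801]
eef_rot: [0.968, 0.002, 0.249, -0.005]
ft_force: [-1.0, 0.6, -0.3]
width: 0.0003
grip_force: 0.0
[ 1.67 -0.39 -1.15  2.17 -0.84  0.83 -0.61]
dp [-0.107 -0.077  0.589] rot [-0.0016  0.0032  0.0004] t 3.225 [ 0.4956 -0.1354  0.1801] [-0.99  0.57 -0.3 ]
```

```bash
python3 -m pendant '[{"dp":[-0.05,-0.06,0.15],"rotation":[0,0.0032,0],"jaw":0},{"dp":[-0.08,-0.11,0.35],"rotation":[0,0.0032,0],"jaw":0},{"dp":[-0.105,-0.115,0.5],"rotation":[-0.0015,0.0032,0],"jaw":0},{"dp":[-0.105,-0.115,0.56],"rotation":[-0.0015,0.0032,0],"jaw":0},{"dp":[-0.105,-0.115,0.56],"rotation":[-0.0015,0.0032,0],"jaw":0}]'
python3 -c "
from bench import r;print(r.read_state()['joint_positions'].round(2))"
python3 g.py .524 -.118 .080 30
```

```text
time: 3.85
ee_pos: [0.5216, -0.1176, 0.0977]
eef_rot: [0.966, 0.001, 0.258, -0.001]
ft_force: [0.4, -0.6, 0.2]
width: 0.0003
grip_force: 0.0
[ 1.71  0.03 -1.46  2.23 -0.25  0.41 -1.11]
dp [-0.045  0.003  0.11 ] rot [-0.0003  0.0003  0.0002] t 3.85 [ 0.5216 -0.1176  0.0977] [ 0.43 -0.59  0.17]
```

```bash
python3 -m pendant '[{"dp":[-0.02,0,0.05],"rotation":[0,0,0],"jaw":0},{"dp":[-0.045,0,0.11],"rotation":[0,0,0],"jaw":0},{"dp":[-0.045,0,0.11],"rotation":[0,0,0],"jaw":0}]'
python3 -c "
from bench import r;print(r.read_state()['joint_positions'].round(3))"
python3 g.py .524 -.118 .0735 30
```

```text
time: 4.22
ee_pos: [0.5239, -0.1172, 0.08]
eef_rot: [0.966, 0.002, 0.257, -0.0]
ft_force: [-0.4, 0.2, -0.1]
width: 0.0005
grip_force: 0.0
[ 1.525e+00  1.220e-01 -1.322e+00  2.246e+00  1.000e-03  3.570e-01
 -1.333e+00]
dp [-0.021  0.006  0.038] rot [-0.0003  0.0005  0.0005] t 4.225 [ 0.5239 -0.1172  0.08  ] [-0.39  0.23 -0.09]
```

```bash
python3 -m pendant '[{"dp":[-0.007,0,0.012],"rotation":[0,0,0],"jaw":0},{"dp":[-0.01,0,0.017],"rotation":[0,0,0],"jaw":0},{"dp":[-0.01,0,0.017],"rotation":[0,0,0],"jaw":0}]'
python3 -m pendant '[{"dp":[-0.003,0,0.006],"rotation":[0,0,0],"jaw":0},{"dp":[-0.003,0,0.006],"rotation":[0,0,0],"jaw":0}]'
```

```text
time: 4.6
ee_pos: [0.525, -0.1184, 0.0785]
eef_rot: [0.966, 0.001, 0.259, 0.001]
ft_force: [-0.4, 0.1, -0.2]
width: 0.0003
grip_force: 0.0
time: 4.85
ee_pos: [0.525, -0.1182, 0.0774]
eef_rot: [0.966, 0.001, 0.259, 0.001]
ft_force: [0.3, 0.1, -0.1]
width: 0.0005
grip_force: 0.0
```

```bash
for i in 1; do python3 -m pendant '[{"dp":[-0.003,0,0.006],"rotation":[0,0,0],"jaw":0},{"dp":[-0.003,0,0.006],"rotation":[0,0,0],"jaw":0}]'|grep -E 'pos|force'; python3 -m pendant '[{"dp":[-0.003,0,0.006],"rotation":[0,0,0],"jaw":0},{"dp":[-0.003,0,0.006],"rotation":[0,0,0],"jaw":0}]'|grep -E 'pos|ft'; python3 -m pendant '[{"dp":[-0.003,0,0.006],"rotation":[0,0,0],"jaw":0},{"dp":[-0.003,0,0.006],"rotation":[0,0,0],"jaw":0}]'|grep -E 'pos|ft'; done
```

```text
ee_pos: [0.5252, -0.118, 0.0763]
ft_force: [0.3, 0.1, -0.4]
grip_force: 0.0
ee_pos: [0.5253, -0.118, 0.0754]
ft_force: [-0.5, -0.0, 0.5]
ee_pos: [0.5256, -0.1182, 0.0746]
ft_force: [-3.7, 0.6, 7.1]
```

Contact at 7 N. Now the first one-flat stroke to the left.

```bash
python3 -m pendant '[{"dp":[0,-0.04,0],"rotation":[0,0,0],"jaw":0},{"dp":[0,-0.08,0],"rotation":[0,0,0],"jaw":0},{"dp":[0,-0.12,0],"rotation":[0,0,0],"jaw":0}]'|grep -E 'pos|ft'; python3 -m pendant '[{"dp":[0,-0.04,0],"rotation":[0,0,0],"jaw":0},{"dp":[0,-0.07,0],"rotation":[0,0,0],"jaw":0},{"dp":[0,-0.07,0],"rotation":[0,0,0],"jaw":0}]'|grep -E 'pos|ft'
python3 - <<'E'
from bench import camera,r
import cv2
from h import *
c=camera("top");P=cloud(c)
for v in (206,210,214):
    z=P[v,322:366,2];u=np.where(z>.035)[0]+322;print(v,P[v,u[0]].round(3),P[v,u[-1]].round(3))
c=camera("scene");a=cv2.resize(c["image"][175:355,195:375],(600,600),interpolation=cv2.INTER_CUBIC);cv2.imwrite("pics/s2.png",cv2.convertScaleAbs(a,alpha=1.6)[:,:,::-1])
print(r.read_state()["joint_positions"].round(2))
E
```

```text
ee_pos: [0.5261, -0.1001, 0.0751]
ft_force: [-2.0, 0.7, 6.8]
ee_pos: [0.526, -0.0895, 0.0749]
ft_force: [1.0, -0.7, 3.9]
206 [ 0.538 -0.071  0.038] [ 0.537 -0.12   0.05 ]
210 [ 0.529 -0.064  0.036] [ 0.52  -0.122  0.159]
214 [ 0.511 -0.054  0.162] [ 0.512 -0.132  0.163]
[ 1.42  0.1  -1.29  2.27  0.04  0.33 -1.44]
```

View pics/s2.png

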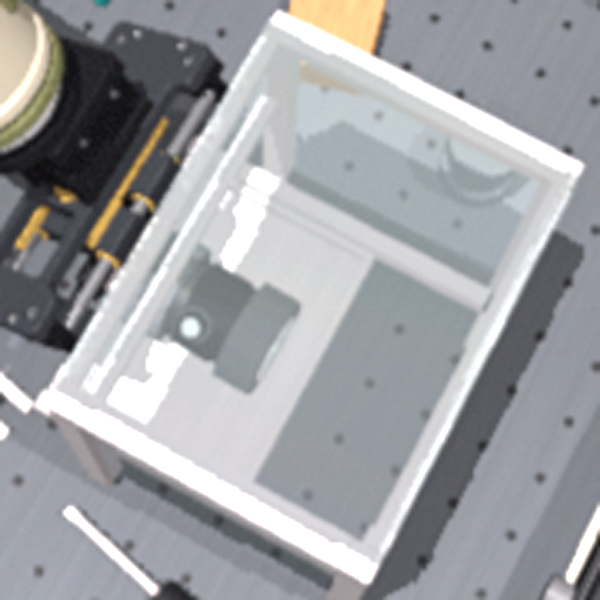

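The view shows the port turned up about one flat, its face at crop (190,327), scene pixel (252,273). Next I'll lift, step back right and repeat.

```bash
python3 -m pendant '[{"dp":[0.027,0,-0.046],"rotation":[0,0,0],"jaw":0},{"dp":[0.027,0.1,-0.046],"rotation":[0,0,0],"jaw":0},{"dp":[0.027,0.1,-0.046],"rotation":[0,0,0],"jaw":0},{"dp":[0.01,0.1,-0.016],"rotation":[0,0,0],"jaw":0},{"dp":[0.003,0.1,-0.006],"rotation":[0,0,0],"jaw":0},{"dp":[0.003,0.1,-0.006],"rotation":[0,0,0],"jaw":0}]'|grep -E 'pos|ft'
python3 - <<'E'
from bench import camera
from h import *
c=camera("top");P=cloud(c)
for v in (206,210,214):
    z=P[v,322:366,2];u=np.where((z>.035)&(z<.075))[0]+322;print(v,P[v,u[0]].round(3),P[v,u[-1]].round(3))
s=camera("scene");g=cv2.cvtColor(s["image"],cv2.COLOR_RGB2GRAY)
for yc in (-.096,-.098,-.100):
  for uv in ((252,273.1),(252.3,273.5)):
    o,d=ray(s,*uv);x=np.linspace(.55,.57,2001);p=o+d*((x-o[0])/d[0])[:,None];e=p[:,1:]-[yc,.038];i=np.argmin(abs(np.hypot(*e.T)-.046));print(yc,x[i],np.degrees(np.arctan2(-e[i,0],e[i,1])).round(1))
E
```

```text
ee_pos: [0.525, -0.1041, 0.0751]
ft_force: [-1.3, -0.0, 2.4]
206 [ 0.538 -0.073  0.037] [ 0.537 -0.122  0.048]
210 [ 0.529 -0.066  0.039] [ 0.529 -0.129  0.048]
214 [ 0.52  -0.066  0.043] [ 0.519 -0.079  0.062]
-0.096 0.55644 30.3
-0.096 0.55733 30.8
-0.098 0.55659 27.7
-0.098 0.55748 28.2
-0.1 0.55672 25.2
-0.1 0.55761 25.7
```

```bash
python3 -m pendant '[{"dp":[-0.003,0,0.005],"rotation":[0,0,0],"jaw":0},{"dp":[-0.003,0,0.005],"rotation":[0,0,0],"jaw":0}]'|grep -E 'pos|ft'; python3 -m pendant '[{"dp":[0,-0.04,0],"rotation":[0,0,0],"jaw":0},{"dp":[0,-0.08,0],"rotation":[0,0,0],"jaw":0},{"dp":[0,-0.12,0],"rotation":[0,0,0],"jaw":0}]'|grep -E 'pos|ft'; python3 -m pendant '[{"dp":[0,-0.04,0],"rotation":[0,0,0],"jaw":0},{"dp":[0,-0.07,0],"rotation":[0,0,0],"jaw":0},{"dp":[0,-0.07,0],"rotation":[0,0,0],"jaw":0}]'|grep -E 'pos|ft'
```

```text
ee_pos: [0.5253, -0.1047, 0.0747]
ft_force: [-5.1, 1.0, 8.3]
ee_pos: [0.5258, -0.0868, 0.0751]
ft_force: [-2.6, 0.2, 6.5]
ee_pos: [0.5257, -0.076, 0.0749]
ft_force: [1.9, -0.8, 2.6]
```

Now lift clear and check.

```bash
python3 -m pendant '[{"dp":[0.027,0,-0.046],"rotation":[0,0,0],"jaw":0},{"dp":[0,0,-0.15],"rotation":[0,0,0],"jaw":0},{"dp":[-0.1,0,-0.5],"rotation":[0,0,0],"jaw":0},{"dp":[-0.2,0,-0.7],"rotation":[0,0,0],"jaw":0},{"dp":[-0.2,0,-0.7],"rotation":[0,0,0],"jaw":0}]'|grep -E 'pos|ft'
python3 - <<'E'
from bench import camera,r
from h import *
c=camera("top");P=cloud(c);np.set_printoptions(precision=4,suppress=True)
for v in (206,210,214):
    z=P[v,310:366,2];u=np.where((z>.035)&(z<.075))[0]+310
    if len(u):print(v,P[v,u[0]].round(3),P[v,u[-1]].round(3))
s=camera("scene");np.savez("s3.npz",**s);a=cv2.resize(s["image"][175:355,195:375],(600,600),interpolation=cv2.INTER_CUBIC);cv2.imwrite("pics/s3.png",cv2.convertScaleAbs(a,alpha=1.6)[:,:,::-1])
print(r.read_state()["joint_positions"].round(2),r.read_state()["time"])
E
python3 g.py .43 -.097 .10 30
```

```text
ee_pos: [0.4456, -0.0763, 0.1518]
ft_force: [0.5, -0.1, -0.7]
206 [ 0.537 -0.06   0.043] [ 0.537 -0.11   0.048]
210 [ 0.529 -0.053  0.041] [ 0.529 -0.116  0.047]
214 [ 0.52  -0.053  0.045] [ 0.52  -0.117  0.045]
[ 1.16 -0.46 -0.84  2.37 -0.79  0.71 -0.76] 9.025
dp [-0.266  0.136  0.244] rot [ 0.0003 -0.0003  0.0006] t 9.025 [ 0.4462 -0.0763  0.1516] [-1.31  0.03 -0.67]
```

View pics/s3.png

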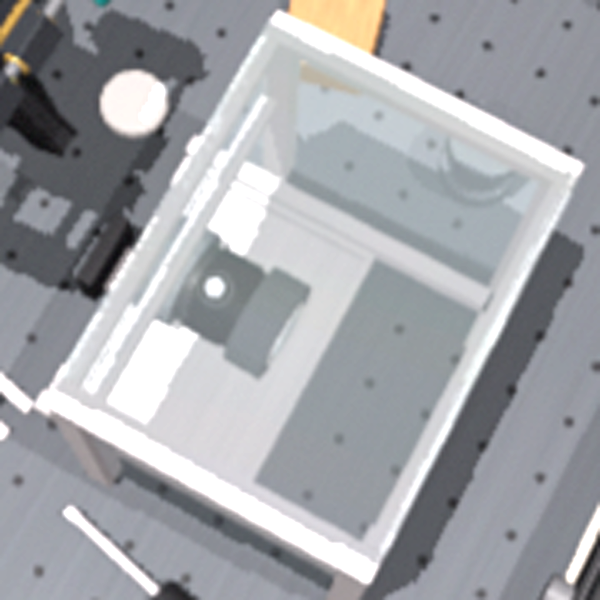

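The view shows the port near upright, its face at crop (215,287). Barrel centre y is -0.085, meaning it moved 26 mm (two flats). Next I'll compute the lean and lower in front of the push plate.

```bash
python3 - <<'E'
from h import *
s=dict(np.load("s3.npz"))
for yc in (-.083,-.085,-.087):
    o,d=ray(s,259.5,261.1);x=np.linspace(.54,.58,2001);p=o+d*((x-o[0])/d[0])[:,None];e=p[:,1:]-[yc,.038];i=np.argmin(abs(np.hypot(*e.T)-.046)+(e[:,1]<0));print(yc,x[i],np.degrees(np.arctan2(-e[i,0],e[i,1])).round(1))
E
python3 -m pendant '[{"dp":[-0.1,0.07,0.05],"rotation":[0,-0.005,0],"jaw":0},{"dp":[-0.2,0.13,0.15],"rotation":[0,-0.008,0],"jaw":0},{"dp":[-0.27,0.135,0.24],"rotation":[0,-0.008,0],"jaw":0},{"dp":[-0.27,0.135,0.24],"rotation":[0,-0.008,0],"jaw":0}]'|grep -E 'pos|ft|rot'
python3 -c "
from bench import r;print(r.read_state()['joint_positions'].round(2))"
python3 g.py .442 -.097 .022 27
```

```text
-0.083 0.55792 11.3
-0.085 0.55796 8.9
-0.087 0.558 6.5
ee_pos: [0.428, -0.0963, 0.0964]
eef_rot: [0.973, 0.001, 0.232, -0.001]
ft_force: [0.5, -0.7, 0.1]
[ 1.23 -0.33 -0.9   2.41 -0.74  0.6  -0.73]
dp [-0.14   0.006  0.485] rot [-0.0005  0.0005  0.0001] t 9.525 [ 0.428  -0.0963  0.0964] [ 0.46 -0.75  0.08]
```

```bash
python3 -m pendant '[{"dp":[-0.02,0,0.15],"rotation":[0,0,0],"jaw":0},{"dp":[-0.08,0,0.3],"rotation":[0,0,0],"jaw":0},{"dp":[-0.14,0,0.48],"rotation":[0,0,0],"jaw":0},{"dp":[-0.14,0,0.48],"rotation":[0,0,0],"jaw":0}]'|grep -E 'pos|ft|rot'
python3 -c "
from bench import r;print(r.read_state()['joint_positions'].round(2))"
python3 g.py .532 -.097 .022 27
```

```text
ee_pos: [0.4473, -0.1001, 0.0265]
eef_rot: [0.972, -0.002, 0.233, -0.001]
ft_force: [5.0, 8.6, 0.4]
[ 1.72  0.   -1.47  2.42 -0.39  0.29 -0.97]
dp [ 0.489 -0.022  0.283] rot [-0.0002  0.0001 -0.0006] t 10.025 [ 0.4473 -0.1001  0.0265] [5.03 8.58 0.45]
```

```bash
python3 -m pendant '[{"dp":[0.04,-0.01,0.04],"rotation":[0,0,0],"jaw":0},{"dp":[0.075,-0.02,0.06],"rotation":[0,0,0],"jaw":0},{"dp":[0.075,-0.02,0.06],"rotation":[0,0,0],"jaw":0}]'|grep -E 'pos|ft|rot'
python3 -c "
from bench import r;print(r.read_state()['joint_positions'].round(3))"
python3 g.py .532 -.097 .022 27
```

```text
ee_pos: [0.4623, -0.0936, 0.0237]
eef_rot: [0.973, 0.003, 0.233, -0.001]
ft_force: [-0.1, 0.1, 0.7]
[ 1.499  0.098 -1.313  2.391 -0.011  0.266 -1.346]
dp [0.409 0.026 0.221] rot [-0.0006  0.0002  0.0007] t 10.4 [ 0.4623 -0.0936  0.0237] [-0.06  0.14  0.66]
```

Push forward, about 7 mm per row at first.

```bash
python3 -m pendant '[{"dp":[0.03,0.01,0.015],"rotation":[0,0,0],"jaw":0},{"dp":[0.065,0.02,0.033],"rotation":[0,0,0],"jaw":0},{"dp":[0.1,0.02,0.051],"rotation":[0,0,0],"jaw":0},{"dp":[0.14,0.02,0.071],"rotation":[0,0,0],"jaw":0},{"dp":[0.18,0.02,0.092],"rotation":[0,0,0],"jaw":0},{"dp":[0.22,0.02,0.112],"rotation":[0,0,0],"jaw":0}]'|grep -E 'pos|ft|rot'
python3 g.py .528 -.097 .022 27
```

```text
ee_pos: [0.4973, -0.0983, 0.0231]
eef_rot: [0.973, 0.001, 0.231, -0.0]
ft_force: [-6.0, 0.1, 3.6]
dp [ 0.179 -0.008  0.099] rot [-0.0001  0.0007  0.0004] t 11.15 [ 0.4973 -0.0983  0.0231] [-6.02  0.15  3.58]
```

Sliding with 6 N, as expected. Continue.

```bash
python3 -m pendant '[{"dp":[0.04,0,0.02],"rotation":[0,0,0],"jaw":0},{"dp":[0.08,0,0.04],"rotation":[0,0,0],"jaw":0},{"dp":[0.12,0,0.06],"rotation":[0,0,0],"jaw":0},{"dp":[0.15,0,0.076],"rotation":[0,0,0],"jaw":0},{"dp":[0.18,0,0.092],"rotation":[0,0,0],"jaw":0},{"dp":[0.18,0,0.092],"rotation":[0,0,0],"jaw":0}]'|grep -E 'pos|ft|rot'
python3 -m pendant '[{"dp":[0.015,0,0.008],"rotation":[0,0,0],"jaw":0},{"dp":[0.03,0,0.015],"rotation":[0,0,0],"jaw":0},{"dp":[0.03,0,0.015],"rotation":[0,0,0],"jaw":0}]'|grep -E 'pos|ft|rot'
```

```text
ee_pos: [0.5285, -0.098, 0.0234]
eef_rot: [0.973, 0.001, 0.232, -0.0]
ft_force: [-1.6, -2.0, 0.2]
ee_pos: [0.5334, -0.0979, 0.0233]
eef_rot: [0.973, 0.001, 0.232, -0.0]
ft_force: [-3.7, -0.3, 0.9]
```

```bash
python3 -m pendant '[{"dp":[0.012,0,0.006],"rotation":[0,0,0],"jaw":0},{"dp":[0.012,0,0.006],"rotation":[0,0,0],"jaw":0}]'|grep -E 'pos|ft'
python3 -m pendant '[{"dp":[0.012,0,0.006],"rotation":[0,0,0],"jaw":0},{"dp":[0.012,0,0.006],"rotation":[0,0,0],"jaw":0}]'|grep -E 'pos|ft'
python3 -m pendant '[{"dp":[0.006,0,0.003],"rotation":[0,0,0],"jaw":0},{"dp":[0.006,0,0.003],"rotation":[0,0,0],"jaw":0}]'|grep -E 'pos|ft'
```

```text
ee_pos: [0.5356, -0.0977, 0.0234]
ft_force: [-3.6, 0.2, 0.8]
ee_pos: [0.5375, -0.0976, 0.0233]
ft_force: [-5.2, 0.1, 1.8]
ee_pos: [0.5378, -0.0976, 0.0229]
ft_force: [-11.2, -0.5, 7.7]
```

```bash
python3 -m pendant '[{"dp":[0.008,0,0.004],"rotation":[0,0,0],"jaw":0},{"dp":[0.008,0,0.004],"rotation":[0,0,0],"jaw":0}]'|grep -E 'pos|ft'
python3 - <<'E'
from bench import camera
from h import *
s=camera("scene");a=cv2.resize(s["image"][175:355,195:375],(600,600),interpolation=cv2.INTER_CUBIC);cv2.imwrite("pics/s4.png",cv2.convertScaleAbs(a,alpha=1.6)[:,:,::-1])
E
```

```text
ee_pos: [0.5381, -0.0977, 0.0224]
ft_force: [-17.9, 0.9, 12.3]
```

View pics/s4.png

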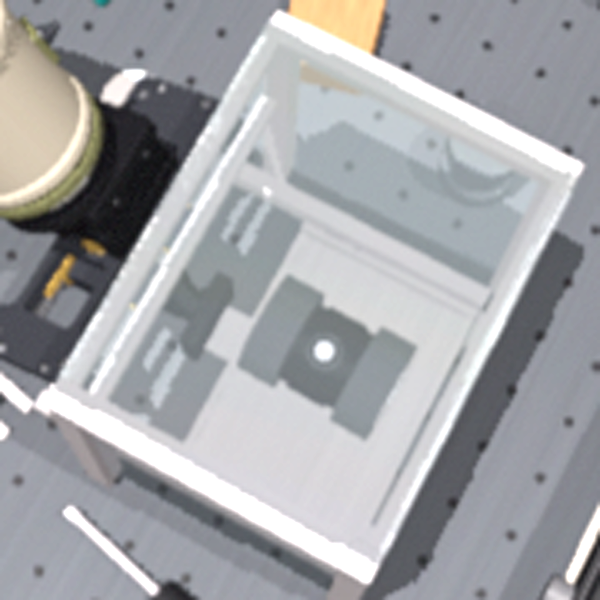

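The tray is stalled at 18 N against the stops, with the port up at crop (323,350). I'll back off and verify.

```bash
python3 -m pendant '[{"dp":[-0.05,0,-0.026],"rotation":[0,0,0],"jaw":0},{"dp":[-0.12,0,-0.061],"rotation":[0,0,0],"jaw":0},{"dp":[-0.2,0,-0.12],"rotation":[0,0,0],"jaw":0},{"dp":[-0.2,0,-0.2],"rotation":[0,0,0],"jaw":0},{"dp":[-0.2,0,-0.2],"rotation":[0,0,0],"jaw":0},{"dp":[-0.2,0,-0.2],"rotation":[0,0,0],"jaw":0}]'|grep -E 'time|pos|ft'
python3 - <<'E'
from bench import camera
from h import *
s=camera("scene");c=camera("top")
a=cv2.resize(c["image"][85:245,270:430],(560,560),interpolation=cv2.INTER_CUBIC);cv2.imwrite("pics/t5.png",cv2.convertScaleAbs(a,alpha=1.4)[:,:,::-1])
u,v=195+323/3.333,175+350/3.333
print("port",plane(s,u,v,.0835))
E
```

```text
time: 14.08
ee_pos: [0.5005, -0.0981, 0.0369]
ft_force: [-0.0, 0.6, -0.3]
port [ 0.63193572 -0.09377322  0.0835    ]
```

View pics/t5.png

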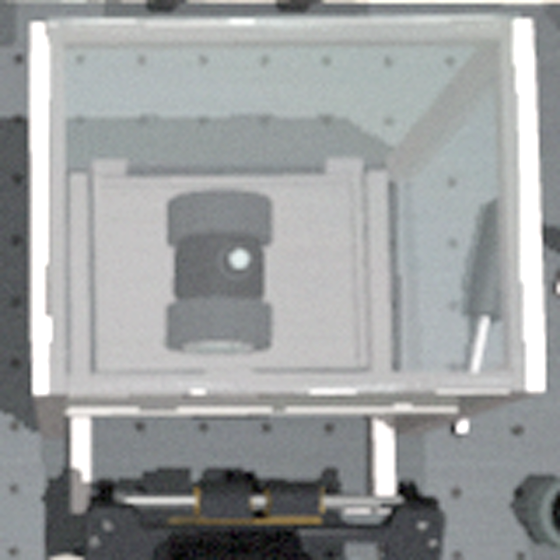

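Tray touches both back stops, and the port face is visible at (238,259). One numeric check of the lean before handing in.

Run:
```python
from bench import camera,r
from h import *
c=camera("top")
p=plane(c,270+238/3.5,85+259/3.5,.0833);b=[plane(c,270+k/3.5,85+215/3.5,.045)[1] for k in(167,272)]
m=np.mean(b);print(p,b,m,np.degrees(np.arcsin((m-p[1])/.046)))
print(r.read_state()["ft_force"])
```

```text
[ 0.63008319 -0.09285541  0.0833    ] [np.float64(-0.05427151548223201), np.float64(-0.1185302359888566)] -0.08640087573554431 8.06612747899907
[-0.41387123  0.15418224 -0.46284645]
```

Lean is about 8°, within the 16° limit, and the robot is clear of everything.

```bash
python3 -c "
from bench import r;print(r.close_job())"
```

```text
the job is handed in; nothing more can be done
None
```

The job is handed in: I rolled the barrel two flats left so its port rests about 8° off vertical, then pushed the tray home against both back stops; the highest measured tool force on the barrel was about 10 N.

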